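# Rock the pendulum angle gauge on the ball stud to its set mark and hold it

### The arm

A 6-joint arm with a two-finger parallel gripper is mounted at the origin on a cart in front of the work surface, level with it; the furniture and walls round the work are solid. World frame = base frame: x ahead of the robot, y to its left, z up, the work surface at z = 0. Lengths are in m, angles in rad, forces in N, time in s.
With the tool pointing down it reaches from about 0.375 to 0.825 m from the base axis. Payload 5.5 kg.
Tool frame: the origin (TCP) lies at the very end of the fingers, on their centre line; the grasp point (between the pads) lies 19 mm behind it (pinch_z is the distance from the TCP to the grasp point, in m); z points along the fingers, y is the line along which they close (so a half turn about z gives the same grasp; the last joint's range is limited). The gripper opens to 85 mm and grips with 20 to 120 N. Pads are 22 mm wide; open, the fingers measure 114 mm over their backs; the gripper's body (76 mm by 85 mm) begins 54 mm behind the grasp point. The pads swing forward as they close: fully open they stand 13 mm farther back than shut.
Start: joints at [-1.117, 0.314, -0.047, 1.21, 0, 1.571], TCP at [0.263, -0.539, 0.231] pointing down, gripper open.
Joint ranges: [-2.67, 2.67], [-0.69, 1.73], [-1.03, 1.25], [-2.08, 2.16], [-1.42, 1.45], [-3.14, 3.14]. Speed limits (rad/s): [2.39, 2.39, 3.01, 3.14, 3.14, 3.14].

### API

Orientations are given as a unit quaternion [w, x, y, z].
In Python, from rig import * gives the robot as it stands. The module is installed in compiled form; this text tells all that it offers.
- The arm moves only by the tool drive_tool, never from a script. Its argument "motion" is a list of rows, each a list of 3 entries, a list of its own where there are three numbers: the shift along the tool's x, y, z in mm, then the turn, a rotation vector about the tool's x, y, z in rad, then the opening, from 0 (shut) to 1 (fully open). A call has 1 to 5 rows; each row shifts and turns the commanded pose from where the row before left it, along the tool's axes as they then stand; what a row does not reach is not made up. A row lasts 1/10 s, in which the tool goes at most 50 mm and 8.59 degrees, less where a joint would pass 70% of its speed; a pose out of reach is approached as far as the arm can. A call is refused whole if a number of a shift passes 50 or a number of a turn 0.15, either way. A call with a gripper value outside its range is refused whole. The fingers move at their own pace and stop on an object; "newtons" is the grip in N (left out, the last holds). Time passes only in rows, so rows that do not move let the fingers close. It gives the time, the measured TCP pose, the force, the opening and the grip force at its end, in the units of the state.
- observe(): the state, without advancing time (a new reading comes with each control period).
- snapshot(name): name is "scene" or "top"; returns a dict with "pixels" (400x640x3 uint8, blue, green, red), "z_map" (400x640 float32, m along the optical axis (not along the pixel's ray), 0 where there is no reading), "fovy" (degrees; the focal length in pixels is half the picture's height over the tangent of half this angle, whatever the lens; pixels are square), "cx", "cy" (the principal point, pixels), "T" (4x4, takes a point from camera to world coordinates). Camera axes: x right, y down, z forward; pixel columns grow to the right and rows downward; lengths in m; the calibration is good to about 2 mm. A picture is of the moment at which its call begins.
- hand_in(): hands the job in; it is judged then, once.
The state is a dict: "time": time; "joints": joint angles; "dq": joint speeds; "joint_torque": joint torques, N m; "position": TCP position; "eef_rot": TCP orientation; "force": force on the tool from outside, world axes, zero at the start; "moment": the same for the moment, N m; "width": opening from 0.0 (shut) to 1.0 (fully open); "grasp_force": force on a finger pad.
Only numpy, scipy, OpenCV 4.12 (cv2) and the standard library are available. Lean on these libraries where they do the work, as an engineer would, in place of code of your own. Each camera call takes 0.05 s, during which the arm holds its last target. There are 200 camera calls.

### The job

Check the angle gauge on the test stud: lift it by its black handle, set the middle of its foot level on the ball-ended sprung stud, gently, so that the stud sinks a little, and let the pointer hang still there for a moment. Then rock the gauge sideways on the stud, its right end (as seen from the robot) going up, until its swinging pointer settles between the two prongs of the index, and finish holding it so: still in the gripper, still pressing the stud part way down but not to its stop, and on nothing else. Leave the other things on the bench alone.

Things in the scene. Friction and masses are not known exactly. Their poses are not given: they have to be found in the camera images.
- gauge: Pendulum angle gauge, loose, about 0.35 kg, upright on the right of the bench (yaw within 0.45 rad). Origin: centre of its foot's flat underside; z up, y along the foot, x away from the robot. Foot 40 (x) x 120 (y) x 12 mm; on it a round dial, diameter 104, 30 mm thick, centre 66 mm up, with the same scale, pointer and index on its front (-x) and rear face; on top the handle.
- gauge_handle (a point): Centre of the gauge's black upright handle, 20 (x) x 24 (y) x 50 mm tall, 139 mm above the foot's underside (handle spans 114 to 164 mm); axes as the gauge's. Pinch it from above, across x or y.
- pointer (a joint): Swinging black pointer of the gauge (bob on a pivot at the dial's centre, tip 44 mm below it), hangs by gravity, lightly damped (settles in under a second), rad. 0 = gauge level, pointing at the middle of the scale; equals the angle through which the gauge is rolled about its own x axis: negative when its right (-y) end goes up and the handle leans left (+y), as the job needs.
- index (a joint): Setting of the index on the same dial: a two-pronged steel fork at the lower rim, 12 mm between prong centres, stiff, set beforehand to -0.42 to -0.20 rad, same sense as the pointer; behind the dial's clear guard like the pointer, so it stays as set. When pointer = index the pointer lies midway between the prongs.
- pointer_tip (a point): On the pointer, 42 mm from the pivot.
- index_mid (a point): Midway between the index prongs, 42 mm from the pivot.
- stand: Stud block, fixed to the bench on the left: grey block 62 x 62 mm on a 90 x 90 mm flange, 46 mm high with its collar. Origin under its centre. A turbocharger on a pedestal with red clamps (fixed, up to 0.3 m high) stands between gauge and block, beyond x = 0.47: carry the gauge round in front of it, above the things lying there.
- stud_top (a point): Top of the stud's ball end (28 mm diameter), which stands vertically on the block's axis; 80 mm above the bench when up. Moves with the stud.
- stud (a joint): How far the stud is pushed down, m: 0 up, 0.012 at its stop. Spring: about 2 N to start, 0.5 N more per mm, 8 N at the stop.
- impeller: Bystander: compressor wheel, 59 mm across, 32 mm high. Origin under its centre.
- spanner_13: Bystander: spanner lying flat, 149 mm long, along its y. Origin under its centre.
- fitting_a: Bystander: brass hose fitting, 40 mm long.
- cap: Bystander: grey plastic port cap, 24 mm across.

How it is judged:
On the way, in this order (a step that is already met when the one before it is completed fails the run):
1. the gauge is lifted off the bench (height (world z) of gauge above 0.03 m), for 0.1 s.
2. the gauge stands level on the stud and pushes it down a little, its pointer hanging still near the middle of the scale (value of joint stud between 0.001 and 0.0112 m and contact force between gauge and stand above 0.5 N and velocity of joint pointer between -0.4 and 0.4 rad/s and value of joint pointer between -0.1 and 0.1 rad), for 0.2 s.
At the end, for the whole second after the job is handed in: At the end the fingers still hold the gauge (over 2 N) with the middle of its foot (within 30 mm) on the stud, the stud pushed down 1 to 11.2 mm by it, the pointer at rest within 3.5 mm of the middle between the index prongs, and the gauge clear of the bench (distance between pointer_tip and index_mid below 0.0035 m and velocity of joint pointer between -0.25 and 0.25 rad/s and value of joint stud between 0.001 and 0.0112 m and contact force between gauge and stand above 0.5 N and contact force between gauge and the fingers above 2 N and y of stud_top in the frame of gauge between -0.03 and 0.03 m and height (world z) of gauge between 0.055 and 0.09 m); the arm keeps its last pose, push and grip.
It fails at once if the gauge is knocked hard onto the stud or its block (over 30 N) (contact force between gauge and stand above 30 N).
It fails at once if a bystander is shoved more than 40 mm (distance of any of impeller, spanner_13, fitting_a, cap from where it was at the start of the episode above 0.04 m).
It also fails if it takes over 48 s, if anything falls off the work surface, if the arm or the gripper's body presses on something with over 40 N, if the wrist force passes 120 N, or if a joint passes its speed limit or range.

## Working session

There is one attempt and no reset: what is moved stays moved. The work goes in short steps, Python scripts to look and compute and a tool call to move; the robot and the scene stay as the last step left them, time stands still between calls to the robot, and variables do not carry over. Pictures are saved under pics/ and viewed, at most 10 in all, crops included, and the job is handed in when it is done.

Besides the shell and the picture viewer there is one more tool, called after "Call:" in YAML: its name, and indented under it one key for each argument. drive_tool: Moves the arm, as the interface text tells. Its arguments: {"type":"object","properties":{"motion":{"type":"array","items":{"type":"array"}},"newtons":{"type":"number"}},"required":["motion"]}

```bash
mkdir -p pics; cat > h.py <<'E'
from rig import *
import numpy as np, cv2
def snap(n,save=None):
    s=snapshot(n)
    if save: cv2.imwrite('pics/'+save,s['pixels'])
    np.savez('/tmp/%s.npz'%n,**{k:s[k] for k in s})
    return s
def f(s): return 200/np.tan(np.radians(s['fovy'])/2)
def world(s,u,v,z=None):
    z=s['z_map'][int(v),int(u)] if z is None else z
    return (s['T']@np.array([(u-s['cx'])*z/f(s),(v-s['cy'])*z/f(s),z,1]))[:3]
def plane(s,u,v,h):
    d=s['T'][:3,:3]@np.array([(u-s['cx'])/f(s),(v-s['cy'])/f(s),1]);o=s['T'][:3,3]
    return o+d*(h-o[2])/d[2]
def cloud(s):
    v,u=np.mgrid[0:400,0:640];z=s['z_map'];F=f(s)
    P=np.stack([(u-s['cx'])*z/F,(v-s['cy'])*z/F,z],-1)
    W=P@s['T'][:3,:3].T+s['T'][:3,3]; W[z==0]=np.nan
    return W
def proj(s,p):
    q=np.linalg.inv(s['T'])@np.append(p,1);return f(s)*q[0]/q[2]+s['cx'],f(s)*q[1]/q[2]+s['cy']
E
python3 - <<'E'
from h import *
a=snap('scene','s0.png');b=snap('top','t0.png')
for s in(a,b):print(s['fovy'],s['cx'],s['cy'],s['T'].round(3).tolist())
print(observe())
E
```

```text
47.01905778875788 318.39706977663656 198.2824685823808 [[0.883, -0.192, 0.429, -0.021], [-0.47, -0.37, 0.801, -1.036], [0.005, -0.909, -0.417, 0.654], [0.0, 0.0, 0.0, 1.0]]
54.70179510649575 314.3433793795995 199.79141775233774 [[-0.01, -0.983, 0.181, 0.305], [-1.0, 0.012, 0.01, -0.012], [-0.012, -0.181, -0.983, 1.339], [0.0, 0.0, 0.0, 1.0]]
{'time': 0.1, 'joints': array([-1.11704446e+00,  3.14133435e-01, -4.80208018e-02,  1.21018619e+00,
       -2.06158160e-05,  1.57079999e+00]), 'dq': array([-7.02272010e-04, -1.95505418e-03,  1.76854648e-03,  7.42216604e-04,
       -1.40565944e-05,  8.12911184e-04]), 'joint_torque': array([-3.65581468e-05, -5.40768349e+01,  3.40541267e+01,  1.11420316e-02,
        4.96992902e-05, -1.43176777e-05]), 'position': array([ 0.26276329, -0.53880629,  0.2305156 ]), 'eef_rot': array([-7.49947970e-04,  9.74373980e-01,  2.24932770e-01, -1.83706261e-04]), 'force': array([0.80063129, 0.66376749, 0.3003895 ]), 'moment': array([-0.01078195, -0.03858597, -0.00344283]), 'grasp_force': 0.0, 'width': 0.9998563458492697}
```

View pics/s0.png

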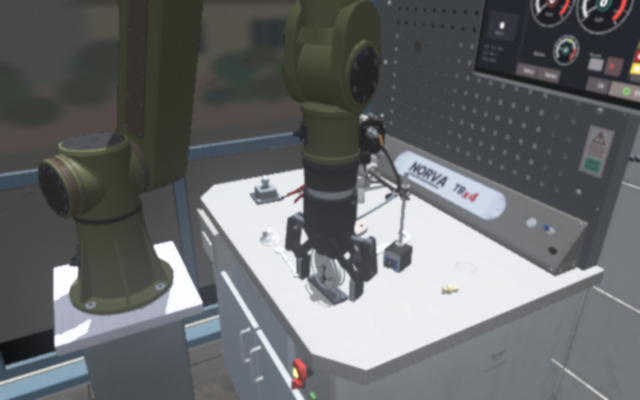

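View pics/t0.png

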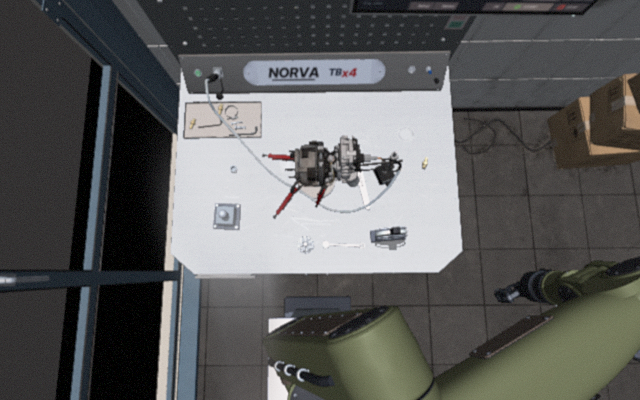

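The top view shows the gauge at about (388,236), the stud block at (226,214), the impeller at (306,244) and the spanner at (345,245). In the scene view the gripper partly hides the gauge at (328,275), and the block is at (265,190).

```bash
python3 - <<'E'
from h import *
L=lambda n:dict(np.load('/tmp/%s.npz'%n))
t=L('top');s=L('scene')
for nm,c in(('top',t),('scene',s)):
    W=cloud(c)
    for lab,box in(('gauge',(.2,.5,-.4,-.1)),('stud',(.3,.6,.15,.5))):
        x,y,z=W[...,0],W[...,1],W[...,2]
        for lo,hi in((.006,.03),(.03,.06),(.06,.1),(.1,.125),(.135,.18)):
            m=(x>box[0])&(x<box[1])&(y>box[2])&(y<box[3])&(z>lo)&(z<hi)
            if m.sum()>3:
                p=W[m];q=p[:,:2].astype(np.float32);r=cv2.minAreaRect(q)
                print(nm,lab,lo,hi,m.sum(),'mean',p.mean(0).round(4),'max z',p[:,2].max().round(4),'rect',np.round(r[0],4),np.round(r[1],4),round(r[2],1))
b=t['pixels'];cv2.imwrite('pics/t0c.png',np.hstack([cv2.resize(b[200:260,340:430],(400,267),interpolation=2),cv2.resize(b[190:250,185:275],(400,267),interpolation=2)]))
E
```

```text
top gauge 0.006 0.03 344 mean [ 0.411  -0.2377  0.0112] max z 0.0275 rect [ 0.3985 -0.249 ] [0.1946 0.2958] 0.2
top gauge 0.03 0.06 30 mean [ 0.4238 -0.2562  0.0428] max z 0.059 rect [ 0.4281 -0.251 ] [0.0292 0.091 ] 3.5
top gauge 0.06 0.1 82 mean [ 0.4441 -0.2018  0.0848] max z 0.0993 rect [ 0.446  -0.1947] [0.214  0.0642] 70.1
top gauge 0.1 0.125 98 mean [ 0.4261 -0.2427  0.1112] max z 0.1237 rect [ 0.4273 -0.2486] [0.0295 0.081 ] 4.3
top gauge 0.135 0.18 71 mean [ 0.426  -0.2467  0.1605] max z 0.1701 rect [ 0.4272 -0.2489] [0.0211 0.0261] 4.1
top stud 0.006 0.03 542 mean [0.4788 0.303  0.0102] max z 0.0294 rect [0.4567 0.3261] [0.3333 0.301 ] 86.3
top stud 0.03 0.06 274 mean [0.4965 0.3041 0.0402] max z 0.0513 rect [0.4979 0.3065] [0.0621 0.0615] 86.7
top stud 0.06 0.1 59 mean [0.4961 0.3044 0.0752] max z 0.086 rect [0.4965 0.3057] [0.0226 0.0244] 2.4
scene gauge 0.006 0.03 505 mean [ 0.4172 -0.2593  0.014 ] max z 0.0299 rect [ 0.409  -0.2069] [0.0446 0.2151] 12.3
scene gauge 0.03 0.06 285 mean [ 0.4193 -0.254   0.0458] max z 0.06 rect [ 0.4195 -0.2493] [0.0287 0.1024] 8.2
scene gauge 0.06 0.1 380 mean [ 0.42   -0.2621  0.0775] max z 0.0999 rect [ 0.4227 -0.25  ] [0.0293 0.1049] 4.3
scene gauge 0.1 0.125 18 mean [ 0.417  -0.2848  0.1031] max z 0.1085 rect [ 0.4181 -0.2836] [0.0153 0.0098] 6.3
scene stud 0.006 0.03 243 mean [0.4824 0.2857 0.0145] max z 0.0299 rect [0.4919 0.3043] [0.0935 0.0891] 87.2
scene stud 0.03 0.06 189 mean [0.4893 0.2961 0.0397] max z 0.0597 rect [0.4913 0.3035] [0.0725 0.0607] 86.0
scene stud 0.06 0.1 53 mean [0.4912 0.3003 0.0705] max z 0.0799 rect [0.4912 0.3016] [0.0209 0.0271] 55.0
```

View pics/t0c.png

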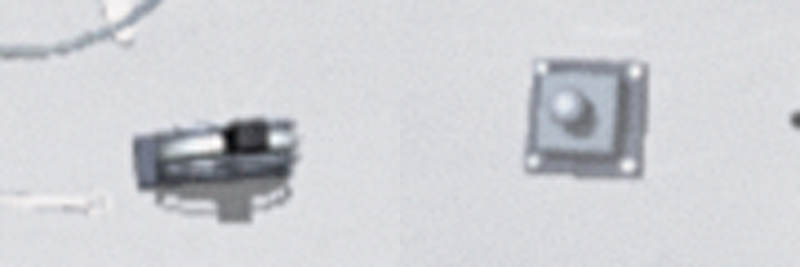

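The crop confirms it: gauge at yaw about +4°, black handle near full-frame pixel (396,231), and the stud ball at about (223,214).

Call:
drive_tool:
  motion:
    - [[0,0,0],[0,0,0.15],1]
    - [[0,0,0],[0,0,0.15],1]
    - [[0,0,0],[0,0,0.08],1]
    - [[23,-34.5,0],[0,0,0],1]
    - [[23,-34.5,0],[0,0,0],1]

```text
time: 0.6
position: [0.3036, -0.4665, 0.2305]
eef_rot: [-0.001, 0.999, 0.036, -0.0]
force: [0.9, -0.2, 0.9]
width: 1.0
grasp_force: 0.0
```

Call:
drive_tool:
  motion:
    - [[23,-34.5,0],[0,0,0],1]
    - [[23,-34.5,0],[0,0,0],1]
    - [[23,-34.5,0],[0,0,0],1]
    - [[23,-34.5,0],[0,0,0],1]
    - [[0,0,0],[0,0,0],1]

```text
time: 1.1
position: [0.3869, -0.3188, 0.2311]
eef_rot: [-0.001, 0.999, 0.04, 0.0]
force: [-0.4, -0.6, 0.1]
width: 1.0
grasp_force: 0.0
```

```bash
cat >> h.py <<'E'
from scipy.spatial.transform import Rotation as R
def pose():
    o=observe();q=o['eef_rot'];return np.array(o['position']),R.from_quat([q[1],q[2],q[3],q[0]]),o
def totool(target):
    p,r,o=pose();return (r.inv().apply(np.array(target)-p)*1000).round(1)
E
python3 - <<'E'
from h import *
p,r,o=pose();print(p,r.as_matrix().round(3).tolist(),o['joints'],o['force'],totool([.4245,-.249,.127]))
a=snap('scene')
# unoccluded handle in scene view
W=cloud(a);x,y,z=np.moveaxis(W,-1,0)
dark=a['pixels'].max(2)<70
m=(x>.38)&(x<.47)&(y>-.3)&(y<-.2)&(z>.125)&(z<.17)&dark
print(m.sum(),W[m].mean(0),np.nanpercentile(W[m],[5,95],axis=0))
c=a['pixels'];u,v=map(int,proj(a,[.4245,-.249,.09]));print(u,v)
cv2.imwrite('pics/s1.png',cv2.resize(c[v-50:v+50,u-65:u+65],(780,600),interpolation=2))
E
```

```text
[ 0.38685837 -0.31877693  0.23107232] [[0.997, 0.079, 0.0], [0.079, -0.997, 0.002], [0.0, -0.002, -1.0]] [-6.90301579e-01  1.29352594e-01 -2.79970018e-01  1.16262582e+00
  1.64845563e-03  2.37214919e+00] [-0.40881368 -0.61448346  0.05511123] [ 43.  -66.4 104.2]
0 [nan nan nan] [nan nan nan]
327 257<stdin>:8: RuntimeWarning: Mean of empty slice.
  ret = um.true_divide(
  return np.nanmean(a, axis, out=out, keepdims=keepdims)
```

View pics/s1.png

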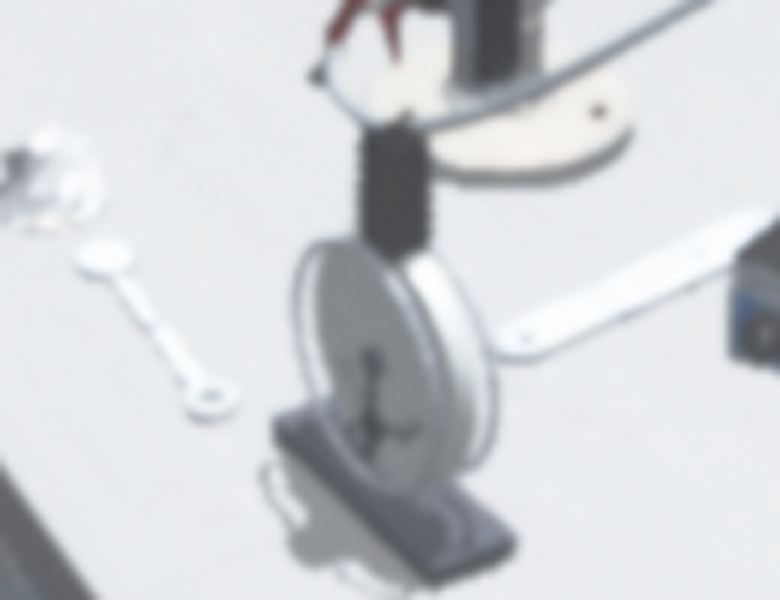

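The gauge is now unobstructed: handle centre at crop (395,188), which is full-frame (327.8,238.3). The pointer hangs at (370,400), and a fork is visible near (385,435) in the crop.

```bash
python3 - <<'E'
from h import *
L=lambda n:dict(np.load('/tmp/%s.npz'%n))
t=L('top');s=L('scene')
print('scene ray',plane(s,327.8,238.3,.139))
# top: dark handle blob
def ray(c,u,v):
    return c['T'][:3,3],(d:=c['T'][:3,:3]@np.array([(u-c['cx'])/f(c),(v-c['cy'])/f(c),1]))/np.linalg.norm(d)
g=t['pixels'][215:250,365:415].max(2);m=(g<60).astype(np.uint8)
n,l,st,ce=cv2.connectedComponentsWithStats(m);i=1+st[1:,4].argmax();ut,vt=ce[i]+[365,215];print(st[i],ut,vt)
o1,d1=ray(s,327.8,238.3);o2,d2=ray(t,ut,vt)
k=np.linalg.lstsq(np.c_[d1,-d2],o2-o1,rcond=None)[0];a,b=o1+k[0]*d1,o2+k[1]*d2;print('tri',(a+b)/2,a-b)
print('top ray .16',plane(t,ut,vt,.160))
E
```

```text
scene ray [ 0.42580481 -0.24729014  0.139     ]
[26 14  9  6 23] 393.4347826086956 231.69565217391303
tri [ 0.42488045 -0.24542018  0.137948  ] [ 0.00316751 -0.0014141   0.00058471]
top ray .16 [ 0.42110293 -0.24038796  0.16      ]
```

Call:
drive_tool:
  motion:
    - [[15,-22.5,0],[0,0,0],1]
    - [[15,-22.5,0],[0,0,0],1]
    - [[14,-22.5,0],[0,0,0],1]
    - [[0,0,0],[0,0,0],1]
    - [[0,0,0],[0,0,0],1]

```text
time: 1.65
position: [0.424, -0.2527, 0.2311]
eef_rot: [0.0, 0.999, 0.037, -0.0]
force: [-0.4, -0.8, -0.4]
width: 0.999
grasp_force: 0.0
```

```bash
python3 - <<'E'
from h import *
print(pose()[0],totool([.4255,-.248,.128]))
E
```

```text
[ 0.42400658 -0.25270819  0.23109358] [  1.9  -4.6 103.1]
```

Call:
drive_tool:
  motion:
    - [[2,-4.5,25],[0,0,0],1]
    - [[0,0,30],[0,0,0],1]
    - [[0,0,30],[0,0,0],1]
    - [[0,0,18],[0,0,0],1]
    - [[0,0,0],[0,0,0],1]

```text
time: 2.15
position: [0.4233, -0.2476, 0.1257]
eef_rot: [-0.001, 0.999, 0.036, -0.002]
force: [0.4, 0.5, 0.4]
width: 1.0
grasp_force: 0.0
```

```bash
python3 - <<'E'
from h import *
p,r,o=pose();print(p,o['force'],totool([.4255,-.248,.128]))
E
```

```text
[ 0.42331029 -0.24761435  0.12567001] [0.39777812 0.45833675 0.43607298] [ 2.1  0.5 -2.3]
```

Call:
drive_tool:
  motion:
    - [[2,0,-2],[0,0,0],0]
    - [[0,0,0],[0,0,0],0]
    - [[0,0,0],[0,0,0],0]
    - [[0,0,0],[0,0,0],0]
    - [[0,0,0],[0,0,0],0]
  newtons: 50

```text
time: 2.65
position: [0.4286, -0.2475, 0.1313]
eef_rot: [0.0, 0.999, 0.037, 0.001]
force: [0.4, 1.2, 3.7]
width: 0.274
grasp_force: 50.1
```

Call:
drive_tool:
  motion:
    - [[0,0,0],[0,0,0],0]
    - [[0,0,0],[0,0,0],0]
    - [[0,0,0],[0,0,0],0]
    - [[0,0,0],[0,0,0],0]

```text
time: 3.05
position: [0.4286, -0.2475, 0.1312]
eef_rot: [0.0, 0.999, 0.037, 0.001]
force: [-0.5, 1.2, 6.3]
width: 0.271
grasp_force: 50.2
```

Call:
drive_tool:
  motion:
    - [[0,0,-20],[0,0,0],0]
    - [[0,0,-30],[0,0,0],0]
    - [[0,0,-30],[0,0,-0.1],0]
    - [[0,0,-35],[0,0,-0.12],0]
    - [[0,0,-35],[0,0,-0.12],0]

```text
time: 3.55
position: [0.4271, -0.2468, 0.2808]
eef_rot: [-0.001, 0.978, 0.208, -0.001]
force: [0.5, -0.4, -4.2]
width: 0.273
grasp_force: 50.0
```

Call:
drive_tool:
  motion:
    - [[0,0,0],[0,0,-0.12],0]
    - [[0,0,0],[0,0,-0.12],0]
    - [[0,0,0],[0,0,-0.12],0]
    - [[0,0,0],[0,0,-0.12],0]
    - [[0,0,0],[0,0,0],0]

```text
time: 4.05
position: [0.4274, -0.247, 0.2796]
eef_rot: [-0.001, 0.902, 0.432, -0.0]
force: [0.9, -0.1, -3.2]
width: 0.272
grasp_force: 50.0
```

```bash
python3 - <<'E'
from h import *
p,r,o=pose();print(p,r.as_matrix().round(3).tolist(),o['joints'],o['force'],totool([.31,-.50,.29]))
E
```

```text
[ 0.4274302  -0.24695242  0.27958245] [[0.626, 0.78, -0.001], [0.78, -0.626, 0.001], [-0.0, -0.002, -1.0]] [-5.23847528e-01  9.81316738e-02 -2.04978499e-01  1.26929649e+00
 -8.81672544e-05  1.72342124e+00] [ 0.88332354 -0.13188361 -3.21981736] [-270.8   66.8  -10.4]
```

Call:
drive_tool:
  motion:
    - [[-34,8,0],[0,0,0],0]
    - [[-34,8,0],[0,0,0],0]
    - [[-34,8,0],[0,0,0],0]
    - [[-34,8,0],[0,0,0],0]
    - [[-34,8,0],[0,0,0],0]

```text
time: 4.55
position: [0.3517, -0.4057, 0.2798]
eef_rot: [-0.0, 0.902, 0.431, -0.0]
force: [0.9, -0.2, -4.0]
width: 0.277
grasp_force: 49.8
```

Call:
drive_tool:
  motion:
    - [[-30,8,0],[0,0,0],0]
    - [[-20,8,0],[0,0,0],0]
    - [[0,0,0],[0,0,0],0]
    - [[0,0,0],[0,0,0],0]
    - [[0,0,0],[0,0,0],0]

```text
time: 5.05
position: [0.3339, -0.453, 0.2799]
eef_rot: [-0.001, 0.902, 0.432, 0.0]
force: [-0.2, 0.5, -3.8]
width: 0.274
grasp_force: 50.0
```

Call:
drive_tool:
  motion:
    - [[0,0,0],[0,0,0],0]
    - [[0,0,0],[0,0,0],0]
    - [[0,0,0],[0,0,0],0]

```text
time: 5.35
position: [0.3341, -0.4535, 0.2805]
eef_rot: [0.0, 0.902, 0.432, 0.0]
force: [-0.6, 0.4, -4.3]
width: 0.273
grasp_force: 50.0
```

```bash
python3 - <<'E'
from h import *
p,r,o=pose();print(p,r.as_matrix().round(3).tolist())
a=snap('scene');c=a['pixels'];u,v=map(int,proj(a,p-[0,0,.065]));print(u,v)
cv2.imwrite('pics/s2.png',cv2.resize(c[v-50:v+50,u-60:u+60],(720,600),interpolation=2))
E
```

```text
[ 0.33409078 -0.45345038  0.28046445] [[0.626, 0.78, 0.0], [0.78, -0.626, -0.0], [-0.0, 0.0, -1.0]]
339 264
```

View pics/s2.png

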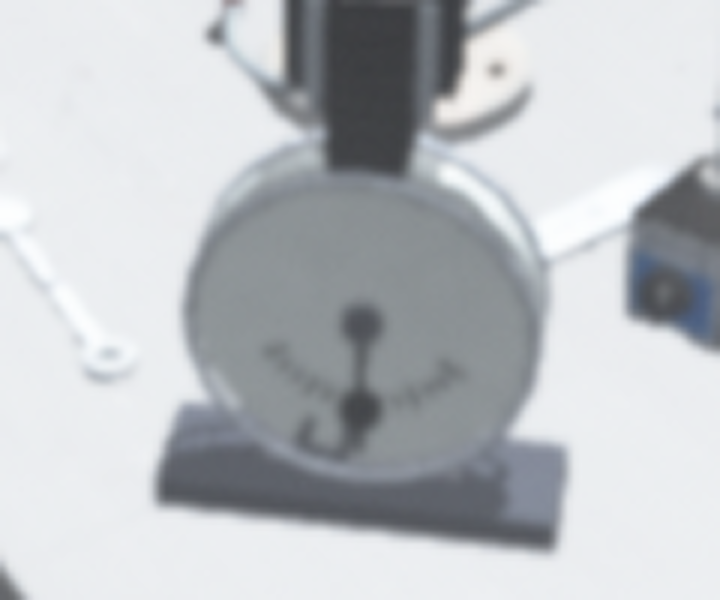

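The dial faces the camera. Crop pixels: pivot at (362,323), bob at (360,410), and the index fork lower left with its base around (330,452). I'll rectify the face to read the index.

```bash
cat >> h.py <<'E'
def rect(a,p,r,off,S=7,tcp=.131,half=60,ctr=None):
    # frontal view of dial face; S px/mm; gauge axes from tool. ctr: measured px of pivot
    gx,gy,gz=r.as_matrix()[:,0],-r.as_matrix()[:,1],-r.as_matrix()[:,2]
    c=p-gz*(tcp-.066)-gx*off
    q=np.float32([[i,j] for i in(-half,half) for j in(-half,half)])  # i right(-y), j down(-z), mm
    P=np.float32([proj(a,c-gy*i/1e3-gz*j/1e3) for i,j in q])
    if ctr is not None: P+=np.float32(ctr)-np.float32(proj(a,c))
    H=cv2.getPerspectiveTransform(P,np.float32((q+half)*S))
    return cv2.warpPerspective(a['pixels'],H,(int(2*half*S),)*2,flags=cv2.INTER_CUBIC)
E
python3 - <<'E'
from h import *
a=dict(np.load('/tmp/scene.npz'));p,r,o=pose()
ctr=(279+362/6,214+323/6)
im=rect(a,p,r,.012,S=10,half=30,ctr=None)
im=rect(a,p,r,.012,S=9,half=60,ctr=ctr)[400:1000,240:840]
cv2.imwrite('pics/r2.png',im)
E
```

```text
(no output)
```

View pics/r2.png

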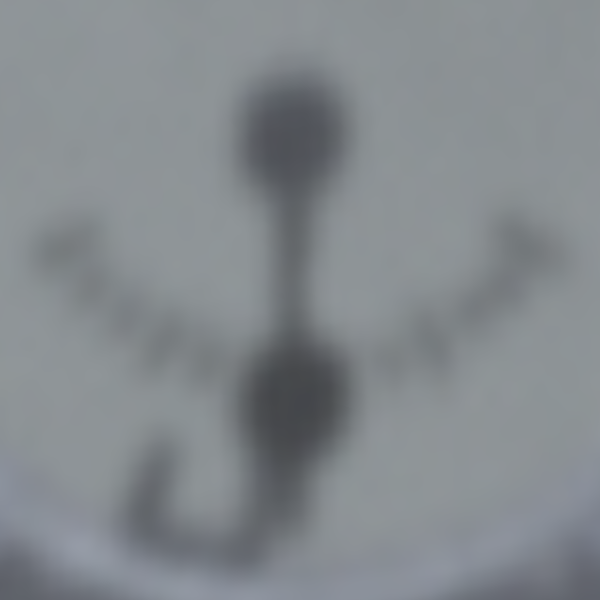

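The rectified view has the pivot at (294,135) and the left prong running from (165,440) to (140,520). The fork's base is centred near (200,558), which puts the index near -0.24 rad. I'll tilt in the air here to check it.

Call:
drive_tool:
  motion:
    - [[0,0,0],[-0.12,0,0],0]
    - [[0,0,0],[-0.12,0,0],0]
    - [[0,0,0],[0,0,0],0]
    - [[0,0,0],[0,0,0],0]
    - [[0,0,0],[0,0,0],0]

```text
time: 5.9
position: [0.3348, -0.4552, 0.2819]
eef_rot: [0.108, 0.895, 0.429, 0.052]
force: [-0.1, 0.3, -3.6]
width: 0.274
grasp_force: 51.4
```

Call:
drive_tool:
  motion:
    - [[0,0,0],[0,0,0],0]
    - [[0,0,0],[0,0,0],0]
    - [[0,0,0],[0,0,0],0]
    - [[0,0,0],[0,0,0],0]
    - [[0,0,0],[0,0,0],0]

```text
time: 6.4
position: [0.3339, -0.4539, 0.2802]
eef_rot: [0.108, 0.895, 0.429, 0.052]
force: [-1.2, 0.3, -4.0]
width: 0.272
grasp_force: 51.4
```

```bash
python3 - <<'E'
from h import *
p,r,o=pose();print(p,r.as_matrix().round(3).tolist())
a=snap('scene')
im=rect(a,p,r,.012,S=9,half=60)[400:1000,240:840]
cv2.imwrite('pics/r3.png',im)
E
```

```text
[ 0.33386024 -0.45392018  0.2801642 ] [[0.626, 0.757, 0.185], [0.779, -0.609, -0.149], [0.0, 0.237, -0.971]]
```

View pics/r3.png

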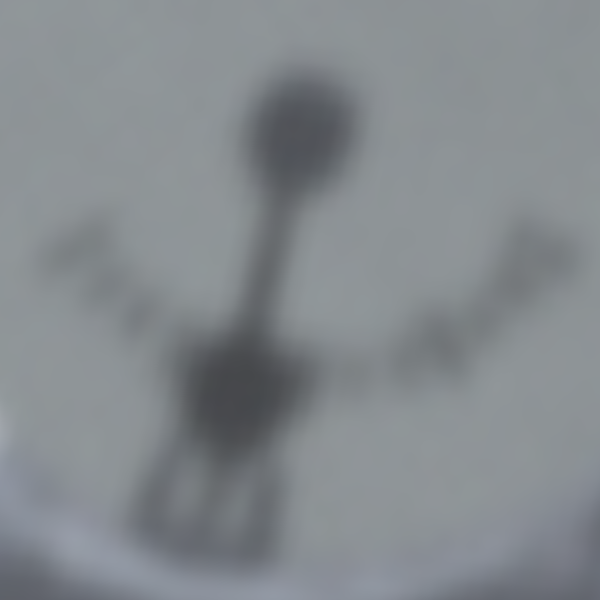

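The pointer (212,500) sits midway between the prongs (155 and 262, at row 500), so a roll of -0.24 to -0.245 is right. I'll level the gauge and carry it round in front.

Call:
drive_tool:
  motion:
    - [[0,0,0],[0.12,0,0],0]
    - [[0,0,0],[0.12,0,0],0]
    - [[29.2,-16.9,0],[0,0,0],0]
    - [[29.2,-16.9,0],[0,0,0],0]
    - [[29.2,-16.9,0],[0,0,0],0]

```text
time: 6.95
position: [0.3499, -0.3534, 0.2792]
eef_rot: [-0.001, 0.902, 0.432, -0.0]
force: [0.4, 1.3, -3.9]
width: 0.27
grasp_force: 51.8
```

Call:
drive_tool:
  motion:
    - [[29.2,-16.9,0],[0,0,0],0]
    - [[29.2,-16.9,0],[0,0,0],0]
    - [[29.2,-16.9,0],[0,0,0],0]
    - [[29.2,-16.9,0],[0,0,0],0]
    - [[29.2,-16.9,0],[0,0,0],0]

```text
time: 7.45
position: [0.3752, -0.1859, 0.2807]
eef_rot: [0.001, 0.902, 0.432, 0.001]
force: [1.6, -0.6, -4.0]
width: 0.273
grasp_force: 51.8
```

```bash
python3 - <<'E'
from h import *
p,r,o=pose();print(p,r.as_matrix().round(3).tolist(),totool([.385,0,.28]))
t=dict(np.load('/tmp/top.npz'));s=dict(np.load('/tmp/scene.npz'))
W=cloud(t);x,y,z=np.moveaxis(W,-1,0)
m=(z>.10)&(z<.5)&(y>-.2)&(y<.25)&(x>.2);print('turbo min x',np.nanmin(x[m]),'y at', W[m][np.argsort(x[m])[:5]].round(3).tolist())
for c in(t,s):
    W=cloud(c);x,y,z=np.moveaxis(W,-1,0);m=(abs(x-.494)<.03)&(abs(y-.303)<.03)&(z>.055)
    A=W[m];b=(A**2).sum(1);k=np.linalg.lstsq(np.c_[2*A,np.ones(len(A))],b,rcond=None)[0];print(len(A),'sphere',k[:3],np.sqrt(k[3]+k[:3]@k[:3]),A[:,2].max())
    v,u=np.nonzero(m);print('px',u.mean(),v.mean(),plane(c,u.mean(),v.mean(),.07))
E
```

```text
[ 0.37520233 -0.18593969  0.28069046] [[0.627, 0.779, 0.002], [0.779, -0.627, -0.0], [0.001, 0.002, -1.0]] [ 151.  -108.9    0.6]
turbo min x 0.2001173424814598 y at [[0.2, 0.008, 0.492], [0.2, 0.009, 0.441], [0.2, 0.009, 0.459], [0.2, 0.008, 0.477], [0.2, 0.003, 0.383]]
59 sphere [0.49803749 0.30543155 0.06982564] 0.012841848402136882 0.08600612737954139
px 222.71186440677965 213.45762711864407 [0.49685354 0.30574303 0.07      ]
58 sphere [0.49238119 0.30439778 0.0676369 ] 0.012534609155978416 0.08181058476494796
px 264.7931034482759 179.81034482758622 [0.49056081 0.29889022 0.07      ]
```

Call:
drive_tool:
  motion:
    - [[30,-21.8,0],[0,0,0],0]
    - [[30,-21.8,0],[0,0,0],0]
    - [[30,-21.8,0],[0,0,0],0]
    - [[30,-21.8,0],[0,0,0],0]
    - [[30,-21.8,0],[0,0,0],0]

```text
time: 7.95
position: [0.3841, -0.0004, 0.2808]
eef_rot: [0.0, 0.902, 0.432, 0.001]
force: [0.9, -0.5, -3.5]
width: 0.271
grasp_force: 51.8
```

Call:
drive_tool:
  motion:
    - [[27.6,-18.9,0],[0,0,0],0]
    - [[27.6,-18.9,0],[0,0,0],0]
    - [[27.6,-18.9,0],[0,0,0],0]
    - [[27.6,-18.9,0],[0,0,0],0]
    - [[27.6,-18.9,0],[0,0,0],0]

```text
time: 8.45
position: [0.3968, 0.1666, 0.2808]
eef_rot: [-0.0, 0.902, 0.432, 0.001]
force: [1.3, -1.0, -4.8]
width: 0.273
grasp_force: 51.9
```

Call:
drive_tool:
  motion:
    - [[27.6,-18.9,0],[0,0,0],0]
    - [[0,0,0],[0,0,0],0]
    - [[0,0,0],[0,0,0],0]

```text
time: 8.75
position: [0.3992, 0.1988, 0.2804]
eef_rot: [0.0, 0.901, 0.433, 0.0]
force: [0.5, -0.1, -4.5]
width: 0.273
grasp_force: 51.6
```

```bash
python3 - <<'E'
from h import *
p,r,o=pose();print(p,r.as_matrix().round(3).tolist(),o['joints'],totool([.497,.306,.24]))
E
```

```text
[0.39915381 0.19877391 0.28036853] [[0.625, 0.781, 0.0], [0.781, -0.625, -0.0], [0.0, 0.0, -1.0]] [ 4.62287549e-01  5.22808541e-03 -3.01752276e-01  1.26355875e+00
 -3.37749843e-04  2.70828748e+00] [144.9   9.3  40.4]
```

Call:
drive_tool:
  motion:
    - [[29,2,0],[0,0,0],0]
    - [[29,2,0],[0,0,0],0]
    - [[29,2,5],[0,0,0],0]
    - [[29,2,10],[0,0,0],0]
    - [[29,1,15],[0,0,0],0]

```text
time: 9.25
position: [0.4988, 0.3053, 0.251]
eef_rot: [0.0, 0.902, 0.431, 0.001]
force: [-0.6, -0.2, -3.6]
width: 0.27
grasp_force: 51.7
```

Call:
drive_tool:
  motion:
    - [[0,0,0],[0,0,0],0]
    - [[0,0,0],[0,0,0],0]
    - [[0,0,0],[0,0,0],0]

```text
time: 9.55
position: [0.4968, 0.3044, 0.2507]
eef_rot: [0.0, 0.902, 0.432, -0.0]
force: [-0.7, -0.2, -4.6]
width: 0.271
grasp_force: 51.4
```

```bash
python3 - <<'E'
from h import *
p,r,o=pose();print(p,o['force'],o['joints'])
s=snap('scene');t=snap('top')
gx=r.as_matrix()[:,0];gy=-r.as_matrix()[:,1]
for c in (t,s):  # gauge points in gauge axes rel. to TCP
    W=cloud(c)-p;zz=W[...,2];a=W@gx;b=W@gy
    for lo,hi in((-.129,-.119),(-.115,-.02)):
        m=(zz>lo)&(zz<hi)&(abs(a)<.05)&(abs(b)<.09)
        q=np.c_[a[m],b[m]].astype(np.float32)
        if len(q)>4:print(m.sum(),lo,'x',np.percentile(q[:,0],[2,98]).round(4),'y',np.percentile(q[:,1],[2,98]).round(4), 'zmin',np.nanmin(zz[m]))
a=s['pixels'];u,v=map(int,proj(s,p-[0,0,.09]))
b=t['pixels'];x,y=map(int,proj(t,p-[0,0,.1]))
cv2.imwrite('pics/s4.png',np.hstack([cv2.resize(a[v-40:v+40,u-40:u+40],(400,400),interpolation=2),cv2.resize(b[y-40:y+40,x-40:x+40],(400,400),interpolation=2)]))
print(u,v,x,y)
E
```

```text
[0.4967769  0.30439124 0.25071378] [-0.67083542 -0.15400934 -4.60958583] [ 5.49886082e-01  2.74167155e-01 -5.58378562e-02  1.24106197e+00
 -2.76738011e-04  2.79882278e+00]
118 -0.129 x [-0.0197  0.0098] y [-0.0632  0.0539] zmin -0.12807992585288347
341 -0.115 x [-0.0157  0.0113] y [-0.0532  0.0435] zmin -0.11498116696875965
170 -0.129 x [-0.026   0.0169] y [-0.0604  0.0567] zmin -0.12887972128361264
789 -0.115 x [-0.019   0.0083] y [-0.0503  0.0478] zmin -0.11480084918287264
264 153 216 209
```

View pics/s4.png

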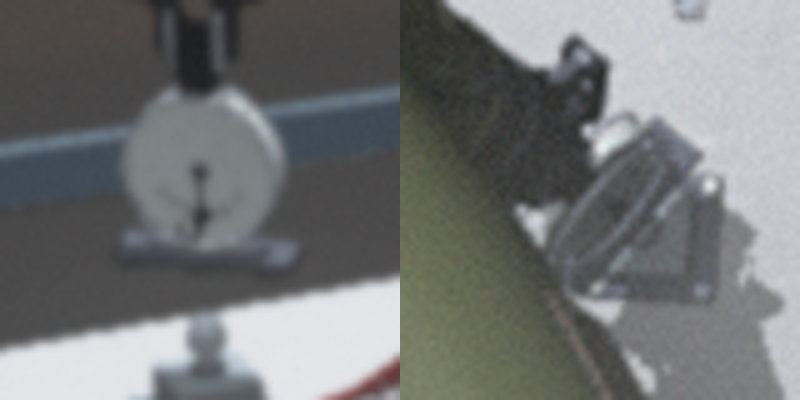

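The scene half shows the ball (206,325) directly below the foot's middle (207,250). Clearance is about 40 mm and the gauge is level.

Call:
drive_tool:
  motion:
    - [[2,-1,12],[0,0,0],0]
    - [[0,0,12],[0,0,0],0]
    - [[0,0,6],[0,0,0],0]
    - [[0,0,3],[0,0,0],0]
    - [[0,0,0],[0,0,0],0]

```text
time: 10.15
position: [0.4969, 0.3075, 0.2165]
eef_rot: [0.0, 0.902, 0.432, -0.001]
force: [-0.2, -0.2, -4.0]
width: 0.271
grasp_force: 51.4
```

Call:
drive_tool:
  motion:
    - [[0,0,2],[0,0,0],0]
    - [[0,0,2],[0,0,0],0]
    - [[0,0,1.5],[0,0,0],0]
    - [[0,0,1.5],[0,0,0],0]
    - [[0,0,0],[0,0,0],0]

```text
time: 10.65
position: [0.4976, 0.3079, 0.2105]
eef_rot: [-0.0, 0.902, 0.432, 0.0]
force: [-0.1, -0.3, -2.2]
width: 0.272
grasp_force: 51.6
```

Call:
drive_tool:
  motion:
    - [[0,0,0],[0,0,0],0]
    - [[0,0,0],[0,0,0],0]
    - [[0,0,0],[0,0,0],0]

```text
time: 10.95
position: [0.4976, 0.3078, 0.2105]
eef_rot: [-0.0, 0.902, 0.432, 0.0]
force: [0.3, -0.1, -1.8]
width: 0.272
grasp_force: 51.6
```

Call:
drive_tool:
  motion:
    - [[0,0,1],[0,0,0],0]
    - [[0,0,1],[0,0,0],0]
    - [[0,0,0],[0,0,0],0]
    - [[0,0,0],[0,0,0],0]

```text
time: 11.35
position: [0.4975, 0.3078, 0.2084]
eef_rot: [-0.0, 0.902, 0.432, 0.0]
force: [-0.2, 0.8, -1.1]
width: 0.275
grasp_force: 51.7
```

Call:
drive_tool:
  motion:
    - [[0,0,1],[0,0,0],0]
    - [[0,0,1],[0,0,0],0]
    - [[0,0,1],[0,0,0],0]
    - [[0,0,1],[0,0,0],0]
    - [[0,0,0],[0,0,0],0]

```text
time: 11.85
position: [0.4975, 0.3079, 0.2043]
eef_rot: [-0.0, 0.902, 0.432, 0.0]
force: [-0.3, -0.8, 1.1]
width: 0.275
grasp_force: 51.9
```

Call:
drive_tool:
  motion:
    - [[0,0,0],[0,0,0],0]
    - [[0,0,0],[0,0,0],0]
    - [[0,0,0],[0,0,0],0]
    - [[0,0,0],[0,0,0],0]
    - [[0,0,0],[0,0,0],0]

```text
time: 12.35
position: [0.4975, 0.3078, 0.2043]
eef_rot: [0.0, 0.902, 0.432, 0.0]
force: [0.5, -0.2, 0.7]
width: 0.272
grasp_force: 52.0
```

Call:
drive_tool:
  motion:
    - [[0,0,0],[0,0,0],0]
    - [[0,0,0],[0,0,0],0]
    - [[0,0,0],[0,0,0],0]
    - [[0,0,0],[0,0,0],0]
    - [[0,0,0],[0,0,0],0]

```text
time: 12.85
position: [0.4975, 0.3078, 0.2043]
eef_rot: [-0.0, 0.902, 0.432, 0.0]
force: [0.5, 0.2, 1.2]
width: 0.273
grasp_force: 52.1
```

```bash
python3 - <<'E'
from h import *
F=[]
import time
p,r,o=pose()
for i in range(8):
    snapshot('scene');F.append(observe()['force'])
print(p,r.as_matrix().round(3).tolist(),np.mean(F,0),np.std(F,0),o['joints'])
E
```

```text
[0.49747601 0.30781888 0.20434085] [[0.626, 0.779, 0.0], [0.779, -0.626, 0.0], [0.0, 0.0, -1.0]] [ 0.89295314 -0.03735243  0.98778847] [0.4539104  0.19607074 0.34885242] [ 5.54100344e-01  2.96760210e-01 -1.31690713e-01  1.14219646e+00
  1.62425405e-07  2.80191106e+00]
```

Call:
drive_tool:
  motion:
    - [[0,-3.55,0.04],[-0.0245,0,0],0]
    - [[0,-3.55,0.04],[-0.0245,0,0],0]
    - [[0,-3.55,0.04],[-0.0245,0,0],0]
    - [[0,-3.55,0.04],[-0.0245,0,0],0]
    - [[0,-3.55,0.04],[-0.0245,0,0],0]

```text
time: 13.75
position: [0.4834, 0.319, 0.2034]
eef_rot: [0.056, 0.9, 0.431, 0.027]
force: [2.6, -1.0, 1.1]
width: 0.271
grasp_force: 52.1
```

Call:
drive_tool:
  motion:
    - [[0,0,0],[0,0,0],0]
    - [[0,0,0],[0,0,0],0]

```text
time: 13.95
position: [0.4826, 0.3196, 0.2031]
eef_rot: [0.054, 0.9, 0.432, 0.026]
force: [-1.3, 1.1, 1.9]
width: 0.272
grasp_force: 52.1
```

Call:
drive_tool:
  motion:
    - [[0,-3.55,0.04],[-0.0245,0,0],0]
    - [[0,-3.55,0.04],[-0.0245,0,0],0]
    - [[0,-3.55,0.04],[-0.0245,0,0],0]
    - [[0,-3.55,0.04],[-0.0245,0,0],0]
    - [[0,-3.55,0.04],[-0.0245,0,0],0]

```text
time: 14.45
position: [0.4699, 0.3299, 0.2001]
eef_rot: [0.112, 0.895, 0.429, 0.053]
force: [0.2, 0.2, 1.2]
width: 0.275
grasp_force: 52.2
```

Call:
drive_tool:
  motion:
    - [[0,0,0],[0,0,0],0]
    - [[0,0,0],[0,0,0],0]
    - [[0,0,0],[0,0,0],0]
    - [[0,0,0],[0,0,0],0]
    - [[0,0,0],[0,0,0],0]

```text
time: 14.95
position: [0.4699, 0.3299, 0.1999]
eef_rot: [0.11, 0.895, 0.429, 0.053]
force: [-2.1, 1.2, 2.2]
width: 0.276
grasp_force: 52.2
```

Call:
drive_tool:
  motion:
    - [[0,0,0],[0,0,0],0]
    - [[0,0,0],[0,0,0],0]
    - [[0,0,0],[0,0,0],0]
    - [[0,0,0],[0,0,0],0]
    - [[0,0,0],[0,0,0],0]

```text
time: 15.45
position: [0.4699, 0.3299, 0.2]
eef_rot: [0.11, 0.895, 0.429, 0.053]
force: [-2.7, 2.3, 1.2]
width: 0.273
grasp_force: 52.2
```

```bash
python3 - <<'E'
from h import *
F=[];I=[]
p,r,o=pose()
for i in range(8):
    s=snap('scene');F.append(observe()['force']);I.append(s['pixels'].astype(float))
print(p,r.as_matrix().round(3).tolist(),np.mean(F,0),o['joints'],o['time'])
s['pixels']=np.mean(I,0).round().astype(np.uint8)
im=cv2.resize(rect(s,p,r,.012,S=9,half=60)[400:1000,240:840],(400,400))
u,v=map(int,proj(s,p-[0,0,.09]))
cv2.imwrite('pics/s5.png',np.hstack([cv2.resize(s['pixels'][v-40:v+40,u-40:u+40],(400,400),interpolation=2),im]))
E
```

```text
[0.46993882 0.32986195 0.19999043] [[0.626, 0.756, 0.189], [0.779, -0.608, -0.152], [0.0, 0.242, -0.97]] [-2.8855291   2.366191    0.98742994] [ 0.75066762  0.24461342 -0.23405815  1.0565096  -0.24216616  2.99415341] 15.45
```

View pics/s5.png

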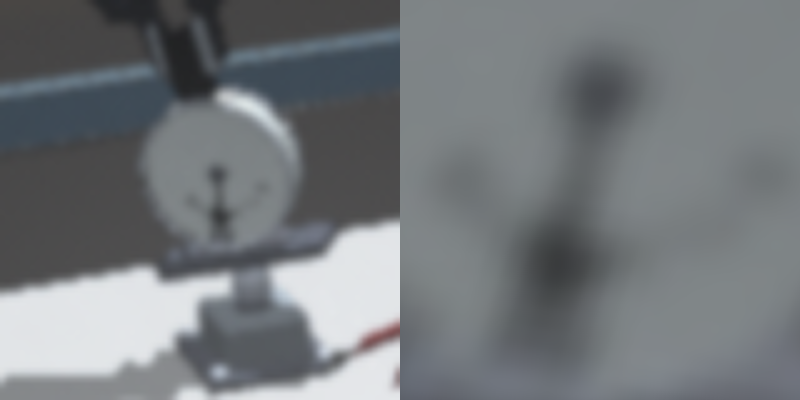

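The gauge is rocked on the ball. In the left half the foot spans x 160–335 over the ball at 252, and the pointer hangs within the fork. Force and height imply the stud is down about 5 mm, so I'm handing in.

```bash
python3 -c "
from rig import *
print(hand_in())"
```

```text
the job is handed in; nothing more can be done
None
```

The job is handed in: the gauge is still in the gripper, rocked about -0.245 rad on the stud with the pointer hanging in the index fork and the stud pressed roughly 5 mm. The hand-in call returned no verdict. I confirmed the pointer midway between the prongs up close in the air at -0.24 rad, but the final view on the stud was too coarse to resolve each prong.

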